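# Latch the sampling probe down in the open vial

## Task

Two identical sampling stands each hold an amber vial; one of the vials is open, the other has a black screw cap. At the stand with the open vial, slide the sprung probe out over the vial by its black knob and push it fully down into the holding notch, so that the needle stays dipped in the vial when you let go. Leave the capped vial and its probe parked as they are, and do not tip the open vial.

Things in the scene. Friction and masses are not known exactly. Their poses are not given: they have to be found in the camera images.
- knob_1 (a point): Middle of the black knob (upright cylinder, 24 mm diameter, 35 mm tall) of one stand's probe; 170 mm above the table when parked. x = the level direction in which it slides out, z up. Below it on one axis: 12 mm stem, block 28 x 34 x 30 mm, needle (tip 97 mm below). An 8 mm cross bar, 90 mm long, 51 mm below, rides on two rails with tops at 115 mm. White base 200 x 90 mm, fixed.
- knob_2 (a point): The same on the other, identical stand. Springs pull the probe back (1.8 N parked to 6 N at its stop, 72 mm out) and up (1.6 to 3 N). Only 60 to 72 mm out can it be pushed down, up to 35 mm, into notches in the rails. Let go when 30 mm down or more, it is drawn back and up under the notch's lip and stays: 54 mm out, this point 147 mm above the table. Else it snaps back. It cannot turn or lift.
- open_vial: Open amber vial, 34 mm outside and 31 mm inside diameter, 50 mm tall; origin at the centre of its underside, z up its axis. It stands loose in the square black socket (37 mm inside, floor 12 mm above the table) of either stand, which one varies; the socket's centre is 65 mm from the parked knob along the slide direction, amid the range in which the probe can be pushed down.
- capped_vial: Amber vial with black screw cap, 34 mm diameter (cap 38 mm), 56 mm tall; origin at the centre of its underside, z up. It stands in the socket of the other stand, to be left alone. Two more vials, one open and one capped, stand loose on the table between the stands and play no part.

How it is judged:
By the outcome, as a careful person would: the job done as asked, in the order asked, and still so for the second after the job is handed in, with the robot touching nothing.
It also fails if it takes over 34 s, if anything falls off the work surface, if the arm or the gripper's body presses on something with over 40 N, if the wrist force passes 120 N, or if a joint passes its speed limit or range.

## Robot

A 6-joint arm with a two-finger parallel gripper is mounted at the origin on the work surface. World frame = base frame: x ahead of the robot, y to its left, z up, the work surface at z = 0. Lengths are in m, angles in degrees, forces in N, time in s.
With the tool pointing down it reaches from about 0.3 to 0.85 m from the base axis. Payload 5.4 kg.
Tool frame: the origin (TCP) lies between the finger pads; the fingertips stand 14 mm ahead of it and the grasp point (between the pads) lies 5 mm behind it; z points along the fingers, y is the direction in which the jaws open and shut (so a half turn about z gives the same grasp; the last joint's range is limited). The gripper opens to 85 mm and grips with 20 to 120 N. Pads are 22 mm wide; open, the fingers measure 114 mm over their backs; the gripper's body (76 mm by 85 mm) begins 54 mm behind the grasp point. The pads swing forward as they close: fully open they stand 13 mm farther back than shut.
Start: joints at [64.91, 9.076, 91.501, -0, 79.423, -12.038], TCP at [0.13, 0.56, 0.245] pointing down, gripper open.
Joint ranges: [-166.64, 166.64], [-54.1, 131.32], [10.49, 154.53], [-73.88, 253.88], [9.74, 151.15], [-171.62, 171.62]. Speed limits (degrees/s): [147.25, 147.25, 180, 180, 180, 180].

## Interface

Orientations are given as [roll, pitch, yaw] about the fixed x, y, z axes, in that order (R = Rz(yaw) Ry(pitch) Rx(roll)).
In Python, from rig import env gives the robot as it stands. The module is installed in compiled form; this text tells all that it offers.
- The arm moves only by the tool drive_tool, never from a script. Its argument "steps" is a list of rows, each a list of 2 entries, a list of its own where there are three numbers: the shift along the tool's x, y, z in m, then the turn about the tool's z in degrees. In form: [[[tx, ty, tz], roll], ...]. A call has 1 to 12 rows; each row is the pose to reach, as a shift and turn from the pose measured when the call began, along the tool's axes at that moment; what a row does not reach only later rows make up. A row lasts 1/12 s, in which the tool goes at most 41.7 mm and 7.16 degrees, less where a joint would pass 70% of its speed; a pose out of reach is approached as far as the arm can. A call with a gripper value outside its range is refused whole. "grip" is the opening, from 0 (shut) to 1 (fully open), set as the call begins (left out, the last holds). The fingers move at their own pace and stop on an object; "squeeze" is the grip in N (left out, the last holds). Time passes only in rows, so rows that repeat a pose let the fingers close. It gives the time, the measured TCP pose, the force and the opening at its end, in the units of the state.
- env.read_state(): the state, without advancing time (a new reading comes with each control period).
- env.camera(name): name is "side" or "top" or "wrist"; returns a dict with "img" (384x512x3 uint8, red, green, blue), "vertical_fov" (degrees; the focal length in pixels is half the picture's height over the tangent of half this angle, whatever the lens; pixels are square), "cx", "cy" (the principal point, pixels), "R" (3x3) and "t" (3): a world point X has camera coordinates R X + t. Camera axes: x right, y down, z forward; pixel columns grow to the right and rows downward; lengths in m; the calibration is good to about 2 mm. A picture is of the moment at which its call begins. There is no depth.
- env.job_done(): hands the job in, once; it reports no verdict.
The state is a dict: "clock": time; "joint_pos": joint angles; "qvel": joint speeds; "tau": joint torques, N m; "position": TCP position; "ee_rot": TCP orientation; "ft_force": force on the tool from outside, world axes, zero at the start; "torque": the same for the moment, N m; "width": opening from 0.0 (shut) to 1.0 (fully open).
Only numpy, scipy, OpenCV 4.12 (cv2) and the standard library are available. Lean on these libraries where they do the work, as an engineer would, in place of code of your own. Each camera call takes 0.05 s, during which the arm holds its last target. There are 200 camera calls.

## Working session

There is one attempt and no reset: what is moved stays moved. The work goes in short steps, Python scripts to look and compute and a tool call to move; the robot and the scene stay as the last step left them, time stands still between calls to the robot, and variables do not carry over. Pictures are saved under pics/ and viewed, about 8 in all and at most 12, crops included, and the job is handed in when it is done.

Besides the shell and the picture viewer there is one more tool, called after "Emit:" by a JSON object that holds its "method" and its "body". drive_tool: Moves the arm, as the interface text tells. Its arguments: {"type":"object","properties":{"steps":{"type":"array","items":{"type":"array"}},"grip":{"type":"number"},"squeeze":{"type":"number"}},"required":["steps"]}

```bash
mkdir -p pics; cat > h.py <<'E'
import numpy as np, cv2
from rig import env
def cam(n):
    c=env.camera(n); h=c["img"].shape[0]
    c["f"]=h/2/np.tan(np.radians(c["vertical_fov"])/2); return c
def save(c,p): cv2.imwrite(p,c["img"][:,:,::-1])
def ray(c,u,v):
    d=np.array([(u-c["cx"])/c["f"],(v-c["cy"])/c["f"],1.]); R=np.array(c["R"]); return -R.T@np.array(c["t"]),R.T@d
def onz(c,u,v,z):
    o,d=ray(c,u,v); return o+d*(z-o[2])/d[2]
def proj(c,X):
    p=np.array(c["R"])@np.array(X)+np.array(c["t"]); return c["cx"]+c["f"]*p[0]/p[2],c["cy"]+c["f"]*p[1]/p[2]
E
python3 - <<'E'
from h import *
a=cam("top");b=cam("side")
save(a,"pics/top0.png");save(b,"pics/side0.png")
s=env.read_state();print(s)
for c in(a,b):print(c["f"],c["cx"],c["cy"],c["R"],c["t"], [k for k in c])
E
```

```text
{'clock': 0.1, 'joint_pos': array([ 6.49117583e+01,  9.11061819e+00,  9.15668747e+01,  1.40563709e-04,
        7.94220788e+01, -1.20390269e+01]), 'qvel': array([ 0.0981263 , -0.02755864, -0.12477021,  0.0090874 ,  0.00094887,
        0.00231518]), 'tau': array([-3.25985147e-04, -3.96995044e+01, -3.32336462e+01, -2.68069334e-04,
        4.32328350e-03, -1.47654322e-05]), 'position': array([0.12963115, 0.55965639, 0.2443831 ]), 'ee_rot': array([-1.79902647e+02, -2.09035406e-02,  1.66950741e+02]), 'ft_force': array([-1.1441    ,  0.42708509, -0.10522488]), 'torque': array([-0.01152183, -0.01547418,  0.01283814]), 'width': 0.9982769018943742}
457.34083909732936 255.50056205745219 191.2338539934354 [[-0.00690659 -0.99981848 -0.01775676]
 [-0.98008095  0.01029261 -0.19833151]
 [ 0.19847827  0.01603326 -0.97997414]] [0.01521423 0.5561175  0.88928731] ['img', 'vertical_fov', 'cx', 'cy', 'R', 't', 'f']
431.4840549734725 254.0792099694787 192.961261658385 [[ 0.869484   -0.49376831 -0.01379979]
 [-0.36661446 -0.62635003 -0.68795311]
 [ 0.33104594  0.60322342 -0.72562393]] [-0.45826019  0.27956126  0.80874685] ['img', 'vertical_fov', 'cx', 'cy', 'R', 't', 'f']
```

View pics/top0.png

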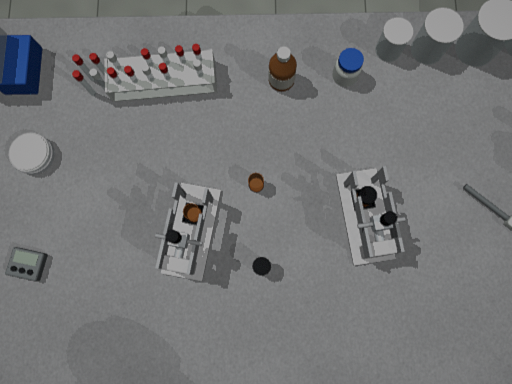

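View pics/side0.png

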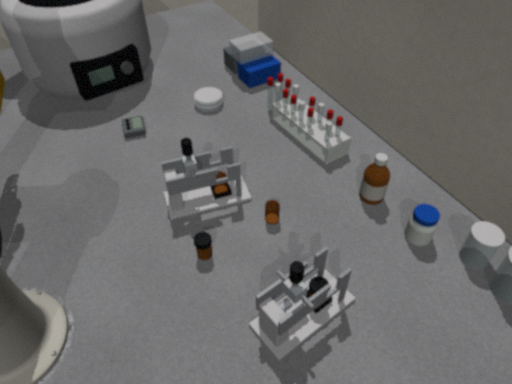

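The top view shows the open vial (orange mouth at about 193,213) in the left stand, whose knob is at 173,237. The right stand has the black cap at 368,196. Next I'll measure the left knob and vial.

```bash
python3 - <<'E'
from h import *
a=cam("top");b=cam("side")
def blob(c,box,f):
    x0,y0,x1,y1=box; im=c["img"][y0:y1,x0:x1].astype(int); m=f(im).astype(np.uint8)
    n,l,s,ce=cv2.connectedComponentsWithStats(m)
    for i in range(1,n):
        if s[i,4]>25: print(s[i]+[x0,y0,0,0,0],ce[i]+[x0,y0])
    return
dark=lambda i:(i.max(2)<40)
amb=lambda i:(i[...,0]-i[...,2]>35)
print("top dark");blob(a,(155,180,225,285),dark)
print("top amber");blob(a,(155,180,225,285),amb)
print("side dark");blob(b,(155,130,255,215),dark)
print("side amber");blob(b,(155,130,255,215),amb)
# base white corners in top (hand-read) on z~0.012
for u,v in [(174,184),(222,189),(160,275),(205,281)]: print(u,v,onz(a,u,v,.01).round(3))
print(onz(a,173,237,.1875).round(4), onz(a,193,213,.062).round(4))
w=np.hstack([cv2.resize(a["img"][175:290,145:235],None,fx=4,fy=4,interpolation=2),cv2.resize(b["img"][130:225,150:260],None,fx=4,fy=4.842,interpolation=2)])
cv2.imwrite("pics/z.png",w[:,:,::-1]); print(w.shape)
E
```

```text
top dark
[183 217  14   7  42] [187.97619048 220.66666667]
[166 229  15  14 157] [172.78980892 236.24203822]
top amber
[184 204  17  18 176] [192.89204545 213.35795455]
side dark
[182 139  10  17 136] [186.5        146.83088235]
[214 186  17  12  69] [222.84057971 193.26086957]
side amber
[217 172   8   6  29] [220.55172414 174.48275862]
[214 184  14  10 112] [220.41964286 188.25892857]
174 184 [0.583 0.189 0.01 ]
222 189 [0.571 0.084 0.01 ]
160 275 [0.388 0.213 0.01 ]
205 281 [0.375 0.118 0.01 ]
[0.4497 0.1526 0.1875] [0.5111 0.138  0.062 ]
(460, 800, 3)
```

View pics/z.png

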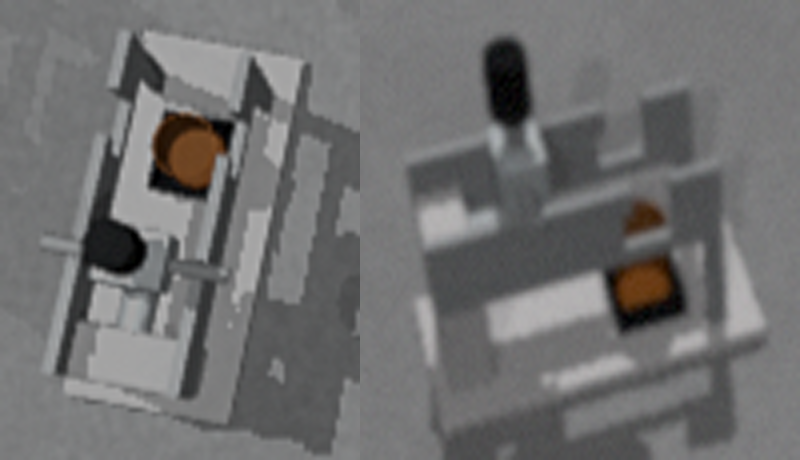

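The zoom confirms the open vial in the left stand's socket. Knob, cross bar and rails are clear. I'll refine the slide direction from the rails and bar, and the knob by two-view triangulation.

```bash
python3 - <<'E'
from h import *
a=cam("top");b=cam("side")
P=lambda x,y,z:onz(a,145+(x-1.5)/4,175+(y-1.5)/4,z)
def an(p,q): return np.degrees(np.arctan2(*(q-p)[[1,0]]))
print("rails",an(P(45,372,.115),P(103,135,.115)),an(P(180,395,.115),P(222,160,.115)))
p,q=P(42,242,.119),P(228,272,.119);print("bar",p,q,np.linalg.norm(p-q),an(p,q)+90,(p+q)/2)
k=onz(a,172.8,236.2,.170);print("knob top",k)
o1,d1=ray(a,172.8,236.2);o2,d2=ray(b,186.5,146.8)
s=np.linalg.lstsq(np.c_[d1,-d2],o2-o1,rcond=None)[0];print("tri",o1+s[0]*d1,o2+s[1]*d2)
# socket centre (black square) corners in crop, top z unknown ~.03
print("socket dark corners",P(150,190,.02),P(235,122,.02),(P(150,190,.02)+P(235,122,.02))/2)
print("vial mouth",onz(a,192.9,213.4,.06))
E
```

```text
rails -12.014086581946268 -9.11622545814977
bar [0.4605172  0.20030551 0.119     ] [0.4455777  0.11169503 0.119     ] 0.08986104011162843 -9.569924940151068 [0.45304745 0.15600027 0.119     ]
knob top [0.45289264 0.1564881  0.17      ]
tri [0.45315685 0.1569938  0.16745347] [0.45131191 0.15749093 0.16736078]
socket dark corners [0.49819287 0.16727561 0.02      ] [0.53436017 0.12262586 0.02      ] [0.51627652 0.14495074 0.02      ]
vial mouth [0.51054205 0.13849887 0.06      ]
```

Emit:
{"method": "drive_tool", "body": {"steps": [[[-0.01, -0.008, -0.004], 5], [[-0.03, -0.024, -0.01], 12], [[-0.06, -0.047, -0.02], 19], [[-0.09, -0.071, -0.03], 26], [[-0.122, -0.096, -0.036], 33], [[-0.154, -0.121, -0.036], 40], [[-0.186, -0.147, -0.036], 47], [[-0.218, -0.172, -0.036], 54], [[-0.25, -0.197, -0.036], 61], [[-0.282, -0.222, -0.036], 68], [[-0.314, -0.247, -0.036], 75], [[-0.344, -0.271, -0.036], 82]], "grip": 1}}

```text
clock: 1.3
position: [0.4047, 0.2164, 0.2813]
ee_rot: [180.0, 0.0, 84.6]
ft_force: [0.5, 0.3, 0.1]
width: 1.001
```

Emit:
{"method": "drive_tool", "body": {"steps": [[[-0.02, 0.02, 0], 2], [[-0.038, 0.037, 0], 4], [[-0.05, 0.048, 0], 4.6], [[-0.055, 0.0535, 0], 4.6], [[-0.055, 0.0535, 0], 4.6]]}}

```text
clock: 1.72
position: [0.4534, 0.1556, 0.2813]
ee_rot: [180.0, 0.0, 79.9]
ft_force: [-0.6, -0.2, -0.1]
width: 1.002
```

```bash
python3 - <<'E'
from h import *
c=cam("wrist");s=env.read_state();print(s["position"],s["ee_rot"],s["joint_pos"].round(1))
save(c,"pics/w1.png");print(c["f"],proj(c,[.4527,.1565,.1875]),proj(c,[.517,.145,.062]))
E
```

```text
[0.45272797 0.15657781 0.28125339] [1.79999222e+02 1.87349629e-03 7.99461214e+01] [  4.6  -6.9 103.6  -0.   83.3  14.6]
281.09346679481774 (np.float64(250.31258191621302), np.float64(200.56010647990755)) (np.float64(302.2990320437681), np.float64(170.55182093466823))
```

View pics/w1.png

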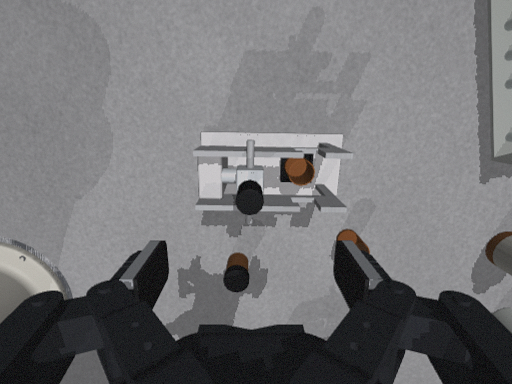

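The knob is at (250,198), against a predicted (250,200). The rails run level in the picture, so the jaws are aligned with the slide. Going down.

Emit:
{"method": "drive_tool", "body": {"steps": [[[0, 0, 0.02], 0], [[0, 0, 0.05], 0], [[0, 0, 0.08], 0], [[0, 0, 0.1], 0], [[0, 0, 0.112], 0], [[0, 0, 0.115], 0], [[0, 0, 0.115], 0]]}}

```text
clock: 2.35
position: [0.4515, 0.1575, 0.1655]
ee_rot: [-179.9, 0.0, 80.0]
ft_force: [1.3, -0.6, 0.1]
width: 0.998
```

Emit:
{"method": "drive_tool", "body": {"steps": [[[0, 0, 0], 0], [[0, 0, 0], 0], [[0, 0, 0], 0], [[0, 0, 0], 0], [[0, 0, 0], 0], [[0, 0, 0], 0], [[0, 0, 0], 0], [[0, 0, 0], 0]], "grip": 0, "squeeze": 50}}

```text
clock: 3.02
position: [0.4525, 0.1574, 0.1663]
ee_rot: [180.0, -0.0, 80.0]
ft_force: [1.4, 0.2, 3.2]
width: 0.268
```

```bash
python3 - <<'E'
from h import *
c=cam("wrist");d=cam("side");s=env.read_state();print(s["position"],s["ft_force"],s["width"],s["clock"])
w=np.hstack([c["img"][100:300,100:400],cv2.resize(d["img"][100:240,130:270],(300,300),interpolation=2)[:200]]) if 0 else np.hstack([c["img"],cv2.resize(d["img"][100:240,130:270],(384,384),interpolation=2)])
w=cv2.resize(w,(800,343));cv2.imwrite("pics/w2.png",w[:,:,::-1])
E
```

```text
[0.45244162 0.15747098 0.16632109] [ 1.27310947 -1.44427506  3.63243693] 0.2668825672198769 3.1167
```

View pics/w2.png

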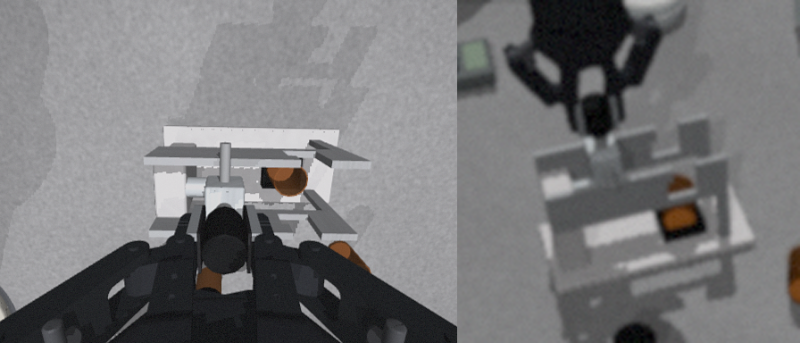

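The knob is held between the pads (opening ≈ 23 mm), and the vial is still upright in its socket. Now sliding out 66 mm along tool +y.

Emit:
{"method": "drive_tool", "body": {"steps": [[[0, 0.004, 0], 0], [[0, 0.012, 0], 0], [[0, 0.02, 0], 0], [[0, 0.028, 0], 0], [[0, 0.036, 0], 0], [[0, 0.044, 0], 0], [[0, 0.052, 0], 0], [[0, 0.059, 0], 0], [[0, 0.064, 0], 0], [[0, 0.066, 0], 0], [[0, 0.066, 0], 0], [[0, 0.066, 0], 0]]}}

```text
clock: 4.12
position: [0.5146, 0.1454, 0.1644]
ee_rot: [-179.6, 0.2, 80.0]
ft_force: [-6.2, -2.6, 1.5]
width: 0.261
```

```bash
python3 - <<'E'
from h import *
c=cam("wrist");d=cam("side");s=env.read_state();print(s["position"],s["ft_force"],s["width"],s["clock"])
u=np.array([.985,-.174]);print("out",(s["position"][:2]-[.4524,.1575])@u)
w=np.hstack([c["img"],cv2.resize(d["img"][100:240,130:270],(384,384),interpolation=2)])
w=cv2.resize(w,(800,343));cv2.imwrite("pics/w3.png",w[:,:,::-1])
E
```

```text
[0.51450743 0.14539581 0.16442315] [-6.20609665 -3.33766316  2.55355044] 0.2632866190227202 4.2167
out 0.06328195166626739
```

View pics/w3.png

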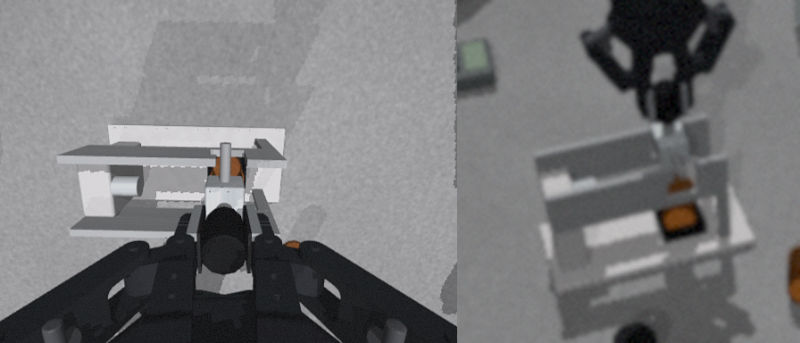

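The cross bar is now over the notch gap and the vial is upright; the probe is 63 mm out. I'll go 3 mm further, then press down.

Emit:
{"method": "drive_tool", "body": {"steps": [[[0, 0.002, 0], 0], [[0, 0.004, 0], 0], [[0, 0.004, 0], 0], [[0, 0.004, 0.005], 0], [[0, 0.004, 0.011], 0], [[0, 0.004, 0.017], 0], [[0, 0.004, 0.023], 0], [[0, 0.004, 0.028], 0], [[0, 0.004, 0.031], 0], [[0, 0.004, 0.032], 0], [[0, 0.004, 0.032], 0]]}}

```text
clock: 5.13
position: [0.5158, 0.1451, 0.1313]
ee_rot: [-179.2, 0.2, 80.1]
ft_force: [-5.6, 1.1, 4.3]
width: 0.266
```

```bash
python3 - <<'E'
from h import *
c=cam("wrist");d=cam("side");s=env.read_state();print(s["position"],s["ft_force"],s["width"],s["clock"])
u=np.array([.985,-.174]);print("out",(s["position"][:2]-[.4524,.1575])@u)
w=np.hstack([c["img"],cv2.resize(d["img"][100:240,130:270],(384,384),interpolation=2)])
w=cv2.resize(w,(800,343));cv2.imwrite("pics/w4.png",w[:,:,::-1])
E
```

```text
[0.51584576 0.14503035 0.13135885] [-7.10027697  1.16404689  3.81766841] 0.26660360917063625 5.2333
out 0.06466378905963555
```

View pics/w4.png

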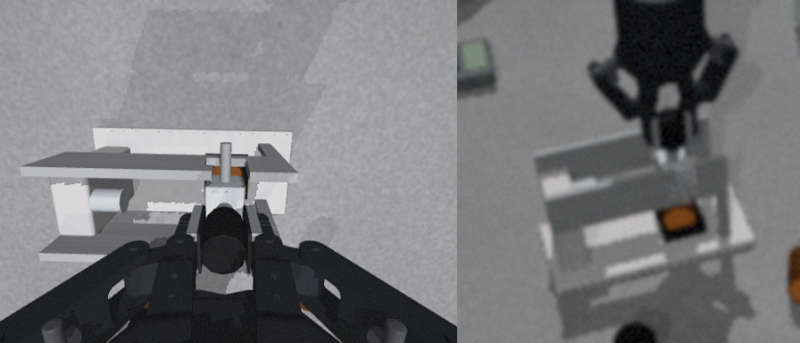

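35 mm of travel measured, but the force still looks like spring only. I'll press gently a little more to feel the bottom.

Emit:
{"method": "drive_tool", "body": {"steps": [[[0, 0, 0.001], 0], [[0, 0, 0.002], 0], [[0, 0, 0.003], 0], [[0, 0, 0.003], 0]]}}

```text
clock: 5.57
position: [0.5159, 0.1451, 0.1311]
ee_rot: [-179.2, 0.2, 80.1]
ft_force: [-10.0, -2.5, 20.7]
width: 0.265
```

It is at the bottom: the force rose to 21 N with no further travel. Now easing it back and up under the lip while still held, then letting go.

Emit:
{"method": "drive_tool", "body": {"steps": [[[0, 0, 0], 0], [[0, -0.003, 0], 0], [[0, -0.006, 0], 0], [[0, -0.009, 0], 0], [[0, -0.011, 0], 0], [[0, -0.011, 0], 0], [[0, -0.011, -0.004], 0], [[0, -0.011, -0.008], 0], [[0, -0.011, -0.01], 0], [[0, -0.011, -0.01], 0]]}}

```text
clock: 6.4
position: [0.5055, 0.1471, 0.1419]
ee_rot: [-179.2, 0.2, 80.1]
ft_force: [1.3, 1.3, 1.8]
width: 0.264
```

```bash
python3 - <<'E'
from h import *
d=cam("side");c=cam("wrist");s=env.read_state();print(s["position"],s["ft_force"],s["width"],s["clock"])
u=np.array([.985,-.174]);print("out",(s["position"][:2]-[.4524,.1575])@u)
w=np.hstack([c["img"],cv2.resize(d["img"][100:240,130:270],(384,384),interpolation=2)])
w=cv2.resize(w,(800,343));cv2.imwrite("pics/w5.png",w[:,:,::-1])
E
```

```text
[0.50550098 0.14705765 0.14186258] [ 1.27782771 -0.8191307   2.21865126] 0.2653881051552153 6.5
out 0.05412143744657244
```

View pics/w5.png

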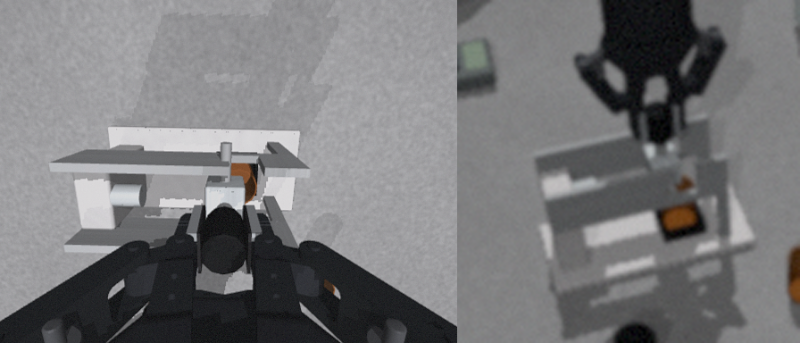

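It is 54 mm out with the bar under the lip and slide force near zero. Releasing.

Emit:
{"method": "drive_tool", "body": {"steps": [[[0, 0, 0], 0], [[0, 0, 0], 0], [[0, 0, 0], 0], [[0, 0, 0], 0], [[0, 0, 0], 0], [[0, 0, 0], 0], [[0, 0, 0], 0]], "grip": 0.8}}

```text
clock: 7.08
position: [0.5054, 0.147, 0.1417]
ee_rot: [-179.2, 0.2, 80.1]
ft_force: [-0.8, 0.3, -0.7]
width: 0.798
```

Emit:
{"method": "drive_tool", "body": {"steps": [[[0, 0, -0.01], 0], [[0, 0, -0.03], 0], [[0, 0, -0.06], 0], [[0, 0, -0.09], 0], [[0, 0, -0.12], 0], [[0, 0, -0.14], 0], [[0, 0, -0.15], 0], [[0, 0, -0.15], 0]]}}

```text
clock: 7.75
position: [0.5088, 0.1474, 0.295]
ee_rot: [-179.5, 0.2, 80.1]
ft_force: [0.6, 0.1, -0.4]
width: 0.802
```

```bash
python3 - <<'E'
from h import *
d=cam("side");c=cam("wrist");s=env.read_state();print(s["position"],s["ft_force"],s["width"],s["clock"])
print(proj(c,[.4527+.985*.054,.1565-.174*.054,.147]),proj(d,[.4527+.985*.054,.1565-.174*.054,.147]))
m=(d["img"].max(2)<40).astype(np.uint8);m[:120]=0;m[240:]=0
n,l,st,ce=cv2.connectedComponentsWithStats(m)
print([(st[i].tolist(),ce[i].round(1).tolist()) for i in range(1,n) if st[i,4]>20])
w=np.hstack([c["img"],cv2.resize(d["img"][100:240,130:270],(384,384),interpolation=2)])
w=cv2.resize(w,(800,343));cv2.imwrite("pics/w6.png",w[:,:,::-1])
E
```

```text
[0.5071383  0.14721068 0.29087969] [ 0.15254498 -0.67298529 -0.68904331] 0.7956666909709769 7.85
(np.float64(251.07882903188252), np.float64(185.8046054271071)) (np.float64(212.17720875892581), np.float64(148.30713453167382))
[([207, 142, 10, 17, 124], [211.6, 150.0]), ([214, 185, 17, 13, 69], [222.9, 193.1]), ([195, 232, 16, 8, 94], [202.2, 236.3])]
```

View pics/w6.png

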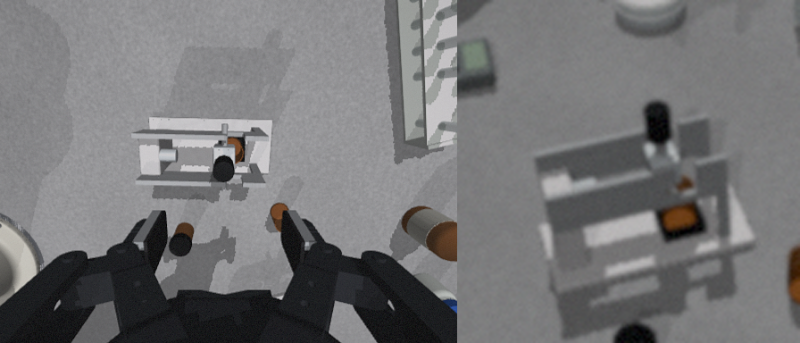

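The probe is holding in the notch. In the side view the knob is at (211.6,150.0), against (212.2,148.3) predicted for the latched pose. The vial stands upright in its socket, the other vials are undisturbed, and the gripper is clear. Handing in.

```bash
python3 -c "
from rig import env
print(env.job_done())"
```

```text
the job is handed in; nothing more can be done
None
```

The open vial was in the left stand. I gripped that stand's probe by its knob and slid it out about 65 mm. I then pressed it to the bottom of the notch: about 35 mm down, with the force rising to roughly 21 N at the stop. Still holding it, I eased it back and up under the lip to 54 mm out, then let go and raised the gripper about 150 mm above it.

- **Probe:** after release the knob stayed at the latched position, within about 2 pixels of where the side view predicts it.
- **Vials:** the open vial stands upright in its socket. The two loose vials are where they were. I never went near the capped vial's stand, but took no final close-up of it.
- **Needle:** the needle tip can't be seen directly, so its being dipped is inferred from the latched pose.
- **Time and checks:** the job was handed in at 7.9 s on the robot's clock, and no check failed. One disagreement: the first colour-mask estimate of the vial mouth was about 9 mm off the socket centre. I took that for parallax and mask bias, since later pictures showed the vial upright in its socket.

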